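# Unpin, unlatch and lift a trailer coupler off its tow ball

### The arm

A 6-joint arm with a two-finger parallel gripper is mounted at the origin on the work surface; the furniture and walls round the work are solid. World frame = base frame: x ahead of the robot, y to its left, z up, the work surface at z = 0. Lengths are in m, angles in rad, forces in N, time in s.
With the tool pointing down it reaches from about 0.25 to 0.725 m from the base axis. Payload 4 kg.
Tool frame: the origin (TCP) lies midway between the tips of the shut fingers; the grasp point (between the pads) lies 19 mm behind it; y points along the fingers, z is the direction in which the jaws open and shut, and the axes are right-handed (so a half turn about y gives the same grasp; the last joint's range is limited). The gripper opens to 85 mm and grips with 20 to 120 N. Pads are 22 mm wide; open, the fingers measure 114 mm over their backs; the gripper's body (76 mm by 85 mm) begins 54 mm behind the grasp point. The pads swing forward as they close: fully open they stand 13 mm farther back than shut.
Start: joints at [1.271, 0.241, 0.005, 1.335, 0, 1.571], TCP at [0.148, 0.478, 0.231] pointing down, gripper open.
Joint ranges: [-2.72, 2.72], [-1.05, 1.87], [-1.09, 1.28], [-1.99, 2.15], [-1.42, 1.44], [-3.14, 3.14]. Speed limits (rad/s): [2.79, 2.79, 3.14, 3.14, 3.14, 3.14].

### API

Orientations are given as a unit quaternion [x, y, z, w].
In Python, from workcell import bot gives the robot as it stands. The module is installed in compiled form; this text tells all that it offers.
- The arm moves only by the shell command python3 -m handwheel 'ROWS' [OPENING]. ROWS is JSON, a list of rows, each a list of 6 numbers: the shift along the tool's x, y, z in units of 25 mm (1.0 is 25 mm), then the turn, a rotation vector about the tool's x, y, z in units of 10 degrees (1.0 is 10 degrees). A call has exactly 5 rows; each row is the pose to reach, as a shift and turn from the pose commanded when the call began, along the tool's axes at that moment; what a row does not reach only later rows make up. A row lasts 1/8 s, in which the tool goes at most 62.5 mm and 10.7 degrees, less where a joint would pass 70% of its speed; a pose out of reach is approached as far as the arm can. A call with a gripper value outside its range is refused whole. OPENING is the gripper command: -1 is shut, 1 is fully open, values between are in proportion, set as the call begins (- or left out, the last holds). The fingers move at their own pace and stop on an object; the grip force is fixed at half the most. Time passes only in rows, so rows that repeat a pose let the fingers close, or fill a call up. It gives the time, the measured TCP pose, the force and the opening at its end, in the units of the state.
- bot.get_obs(): the state, without advancing time (a new reading comes with each control period).
- bot.camera(name): name is "scene" or "top" or "wrist"; returns a dict with "color" (384x512x3 uint8, red, green, blue), "fx", "fy", "cx", "cy" (pixels), "rvec" (rotation vector, rad) and "tvec" (3), from world to camera coordinates, as OpenCV has them. Camera axes: x right, y down, z forward; pixel columns grow to the right and rows downward; lengths in m; the calibration is good to about 2 mm. A picture is of the moment at which its call begins. There is no depth.
- bot.job_done(): hands the job in, once; it reports no verdict.
The state is a dict: "clock": time; "joint_pos": joint angles; "joint_vel": joint speeds; "tau": joint torques, N m; "eef_pos": TCP position; "tool_rot": TCP orientation; "ft_force": force on the tool from outside, world axes, zero at the start; "ft_torque": the same for the moment, N m; "grip_width": finger opening in m.
Only numpy, scipy, OpenCV 4.12 (cv2) and the standard library are available. Lean on these libraries where they do the work, as an engineer would, in place of code of your own. Each camera call takes 0.05 s, during which the arm holds its last target.

### The job

The trailer coupler on the bench ball mount has to come off so that the ball can be greased. Pull the locking pin out of the latch and put it in the parts dish, then draw the spring latch fully sideways by its finger grip while the coupler is still down on the ball, and keeping it drawn lift the coupler, tongue stub and all, straight off. Finish while holding the coupler still and roughly level above the ball, with clear daylight between the two and nothing but the gripper carrying it; do not let go. Leave the spanner and the head torch where they are.

Things in the scene. Friction and masses are not known exactly. Their poses are not given: they have to be found in the camera images.
- ball_mount: Fixed bench ball mount: base plate 215x90x10 mm, grey drawbar, steel tow ball of 50 mm diameter, and 135 mm from it a padded saddle (68 mm wide, 106 mm high) in which the tongue stub rests. Origin: on the ball's axis, at the underside; x from the ball to the saddle, z up. Its place and yaw vary.
- ball_top (a point): Top of the fixed steel ball, 117 mm above the chest top; the ball's centre lies 25 mm below it.
- coupler: Loose trailer coupler, 0.7-0.9 kg with latch: aluminium cup 72 mm across over the ball, grey tongue stub 50 wide, 35 high, reaching to x=170 mm. Origin: bore centre = ball centre when seated; x along the stub, y the way the latch draws, z up. Cup top z=+33.5, rim -14.5, lowest part -30 mm: it must rise 55 mm to be all above the ball. Centre of mass near x=51, y=6, z=17 mm.
- latch (a joint): Latch travel in m along the coupler's +y: 0 latched (rest), 0.029 fully drawn. Its fork under the ball holds the coupler down; the ball passes freely only from 0.026. Spring: 4 N back at 0, 10 N fully drawn. The coupler has 2 mm side play on the ball, which takes the pull. Pin in: blocked. Once off the ball, the spring slides the coupler to +y under the held grip till the latch reads 0: normal.
- latch_grip (a point): Centre of the latch's upright steel finger grip on top: 24 mm along the coupler's x, 12 mm thick along its y, 36 mm high, standing on a flat strap 18 mm below this point. At x=45, y=latch travel, z=59 mm in the coupler's frame. Grip it from above, fingers closing along the coupler's y; the coupler may be carried by it.
- lock_pin: Loose dark steel locking pin, 50 g, upright in the hole of the latch strap, 40 mm from the finger grip (x=85, y=0, z=41 mm in the coupler's frame). Origin: underside of its 19 mm collar, on the strap; z up to the knob. Shank 8 mm thick, 22 mm long below the origin, 1 mm play; knob 16 mm thick, 10 to 30 mm above the origin.
- pin_knob (a point): Centre of the pin's round knob (16 mm diameter, 20 mm high), on the pin's axis, 19 mm above the collar's underside.
- parts_dish: Fixed round steel parts dish, 124 mm across the rim, 22 mm high, wall 3 mm, flat floor 4 mm thick and about 94 mm across. Origin: centre of its underside.
- spanner: Loose combination spanner, 21x159x10 mm, lying flat on the robot's side of the ball mount, to the right; leave it. Origin: centre of its underside.
- torch: Loose yellow head torch without its strap, 44x70x33 mm, lying on the robot's side of the ball mount, to the left; leave it. Origin: centre of its underside.
- lube_can: Spray can standing to the right of the ball mount, 66 mm diameter, 210 mm high; an obstacle, it does not move. Origin: centre of its underside.

How it is judged:
By the outcome, as a careful person would: the job done as asked, in the order asked, and still so for the second after the job is handed in, while the arm keeps its last pose, push and grip.
It also fails if it takes over 51 s, if anything falls off the work surface, if the arm or the gripper's body presses on something with over 40 N, if the wrist force passes 120 N, or if a joint passes its speed limit or range.

## Working session

There is one attempt and no reset: what is moved stays moved. The work goes in short steps, Python scripts to look and compute and a shell command to move; the robot and the scene stay as the last step left them, time stands still between calls to the robot, and variables do not carry over. Pictures are saved under pics/ and viewed, and the job is handed in when it is done.

```bash
mkdir -p pics; cat > h.py <<'E'
from workcell import bot
import numpy as np, cv2
from scipy.spatial.transform import Rotation as R
def snap(n,f):
    c=bot.camera(n); np.savez('pics/'+f+'.npz',**{k:np.array(v) for k,v in c.items()})
    cv2.imwrite('pics/'+f+'.png',c['color'][:,:,::-1]); return c
def load(f): return dict(np.load('pics/'+f+'.npz'))
def ray(c,u,v):
    Rm=R.from_rotvec(c['rvec']).as_matrix(); t=np.array(c['tvec'])
    d=Rm.T@np.array([(u-c['cx'])/c['fx'],(v-c['cy'])/c['fy'],1.]); return -Rm.T@t, d/np.linalg.norm(d)
def onz(c,u,v,z):
    o,d=ray(c,u,v); return o+d*(z-o[2])/d[2]
def proj(c,p):
    Rm=R.from_rotvec(c['rvec']).as_matrix(); q=Rm@np.array(p)+np.array(c['tvec'])
    return np.array([q[0]/q[2]*c['fx']+c['cx'],q[1]/q[2]*c['fy']+c['cy']])
def tri(a,ua,b,ub):
    o1,d1=ray(a,*ua);o2,d2=ray(b,*ub)
    s=np.linalg.lstsq(np.c_[d1,-d2],o2-o1,rcond=None)[0]
    p,q=o1+s[0]*d1,o2+s[1]*d2; return (p+q)/2,np.linalg.norm(p-q)
E
python3 - <<'E'
from h import *
np.set_printoptions(precision=4,suppress=True)
for n in('scene','top','wrist'):
    c=snap(n,n+'0'); print(n,c['fx'],-R.from_rotvec(c['rvec']).as_matrix().T@np.array(c['tvec']))
o=bot.get_obs()
for k in o: print(k,o[k])
print(R.from_quat(o['tool_rot']).as_matrix())
E
```

```text
scene 456.2065557439133 [ 0.0816 -0.6294  0.8071]
top 356.6296549808886 [ 0.3028 -0.0178  1.0773]
wrist 295.5438541026391 [0.0829 0.4981 0.3724]
clock 0.15
joint_pos [ 1.271   0.2413  0.004   1.3352 -0.      1.5708]
joint_vel [ 0.0004 -0.0031  0.0036 -0.0002 -0.0016  0.0007]
tau [  0.0004 -37.2636  25.2638   0.0123   0.      -0.    ]
eef_pos [0.1475 0.4772 0.2306]
tool_rot [ 0.6998 -0.1057  0.1055 -0.6986]
ft_force [ 0.6056 -0.7057 -0.0037]
ft_torque [-0.0329  0.0153 -0.0082]
grip_width 0.08549679237523534
[[ 0.9554 -0.0005  0.2953]
 [-0.2953 -0.0016  0.9554]
 [ 0.     -1.     -0.0017]]
```

View pics/scene0.png

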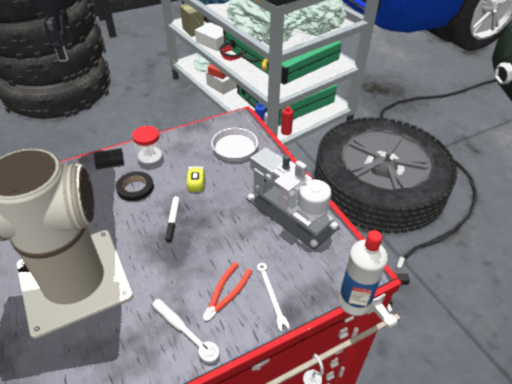

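View pics/top0.png

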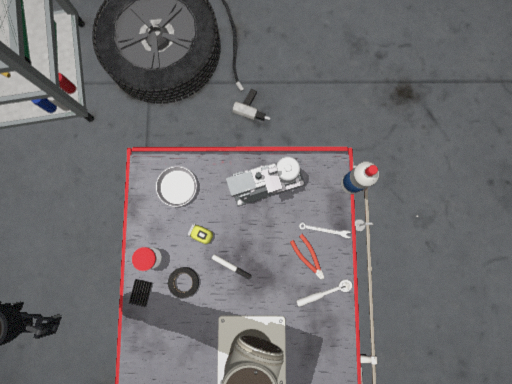

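View pics/wrist0.png

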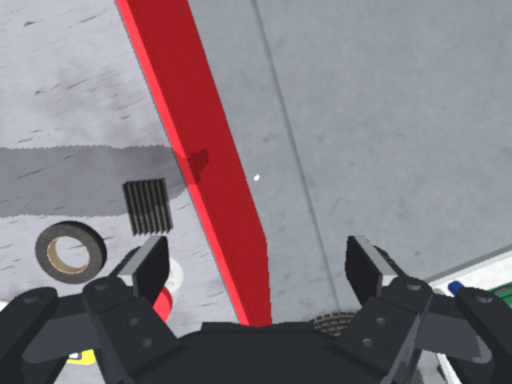

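```bash
python3 - <<'E'
from h import *
t=cv2.imread('pics/top0.png')[140:225,130:330]; cv2.imwrite('pics/topz.png',cv2.resize(t,None,fx=4,fy=4,interpolation=cv2.INTER_CUBIC))
t=cv2.imread('pics/scene0.png')[120:250,205:345]; cv2.imwrite('pics/scenez.png',cv2.resize(t,None,fx=4.5,fy=4.5,interpolation=cv2.INTER_CUBIC))
E
```

```text
(no output)
```

View pics/topz.png

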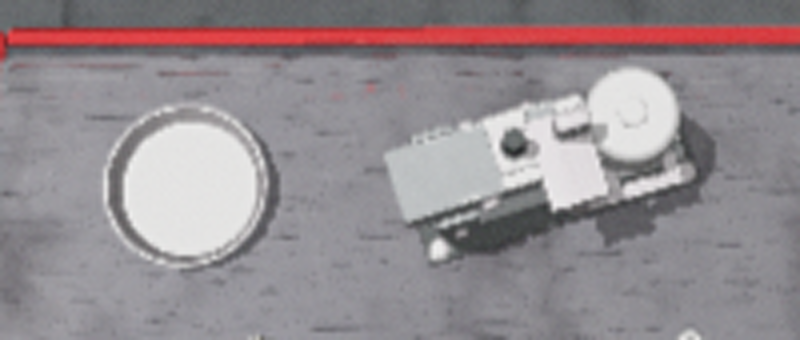

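View pics/scenez.png

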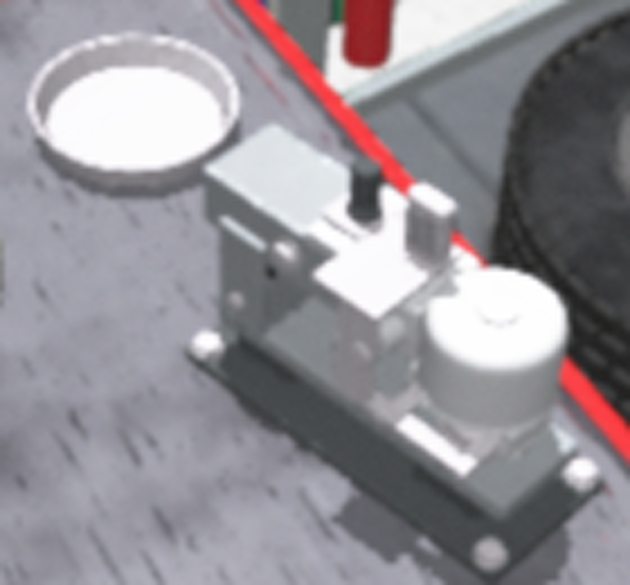

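```bash
python3 - <<'E'
from h import *
np.set_printoptions(precision=4,suppress=True)
T=load('top0');S=load('scene0')
tz=lambda u,v:((u+.5)/4-.5+130,(v+.5)/4-.5+140)
sz=lambda u,v:((u+.5)/4.5-.5+205,(v+.5)/4.5-.5+120)
print('cup',onz(T,*tz(632,115),.1255), 'scene cup top', onz(S,*sz(498,310),.1255))
k=tri(T,tz(514,142),S,sz(366,190));print('knob tri',k, onz(T,*tz(514,140),.156))
print('grip top', onz(T,*tz(572,112),.169), onz(S,*sz(435,197),.169))
print('dish', onz(T,*tz(188,186),.022), onz(S,*sz(134,107),.022))
print('stub', [onz(T,*tz(*p),.11) for p in((385,158),(412,222),(502,190),(486,128))])
print('can',onz(T,372,171,.21))
E
```

```text
cup [ 0.5043 -0.1011  0.1255] scene cup top [ 0.5076 -0.0967  0.1255]
knob tri (array([ 0.4801, -0.0205,  0.1507]), np.float64(0.0017800681284472165)) [ 0.4812 -0.0208  0.156 ]
grip top [ 0.4971 -0.0585  0.169 ] [ 0.4941 -0.0558  0.169 ]
dish [0.4724 0.2236 0.022 ] [0.4712 0.2246 0.022 ]
stub [array([0.4777, 0.0679, 0.11  ]), array([0.4331, 0.0489, 0.11  ]), array([ 0.4553, -0.0127,  0.11  ]), array([ 0.4986, -0.0017,  0.11  ])]
can [ 0.4794 -0.3015  0.21  ]
```

```bash
cat >> h.py <<'E'
np.set_printoptions(precision=3,suppress=True)
X=np.array([-.302,.953,0]);X/=np.linalg.norm(X);Y=np.array([-X[1],X[0],0])
def Rt():  # tool: y down, z (jaw) = -Y coupler, x = y cross z
    z=-Y; y=np.array([0,0,-1.]); return np.c_[np.cross(y,z),y,z]
def plan(p,Rg=None):
    o=bot.get_obs(); R0=R.from_quat(o['tool_rot']).as_matrix()
    Rg=Rt() if Rg is None else Rg
    print('t',o['clock'],'pos',o['eef_pos'],'F',np.array(o['ft_force']),'w',o['grip_width'])
    print('shift',R0.T@(np.array(p)-o['eef_pos'])/.025,'turn',np.degrees(R.from_matrix(R0.T@Rg).as_rotvec())/10,'dworld',np.array(p)-o['eef_pos'])
E
python3 -c "
from h import *
plan([.4795,-.019,.235])"
python3 -m handwheel '[[1,0,-0.8,0,0.4,0],[3,0,-2.4,0,1.2,0],[5,0,-4,0,2.1,0],[7,0,-5.7,0,2.9,0],[9,0,-7.3,0,3.7,0]]' 0.1
```

```text
t 0.15 pos [0.147 0.477 0.231] F [ 0.606 -0.706 -0.004] w 0.08549679237523534
shift [ 18.55   -0.15  -15.041] turn [0.009 5.524 0.005] dworld [ 0.332 -0.496  0.004]
clock: 0.78
eef_pos: [0.305, 0.2415, 0.2312]
tool_rot: [-0.629, 0.323, -0.323, 0.629]
ft_force: [0.5, -0.1, 0.6]
grip_width: 0.0471
```

```bash
python3 -c "
from h import *
plan([.4795,-.019,.235])"
```

```text
t 0.775 pos [0.305 0.242 0.231] F [ 0.536 -0.097  0.642] w 0.04706175455041174
shift [12.537 -0.15  -0.391] turn [-0.001  1.802  0.   ] dworld [ 0.175 -0.261  0.004]
```

```bash
python3 -m handwheel '[[2.4,0,-0.1,0,0.5,0],[4.8,0,-0.2,0,1,0],[7.2,0,-0.3,0,1.5,0],[9.4,0,-0.4,0,1.8,0],[10.8,0,-0.4,0,1.8,0]]'
python3 -c "
from h import *
plan([.4795,-.019,.235])
snap('wrist','wrist1');snap('top','top1')"
```

```text
clock: 1.4
eef_pos: [0.4551, 0.0162, 0.231]
tool_rot: [0.571, -0.417, 0.417, -0.571]
ft_force: [0.4, 1.1, 0.1]
grip_width: 0.0473
t 1.4 pos [0.455 0.016 0.231] F [0.4   1.082 0.057] w 0.04728694936115376
shift [ 1.637 -0.16   0.503] turn [ 0.002  0.007 -0.   ] dworld [ 0.024 -0.035  0.004]
```

View pics/wrist1.png

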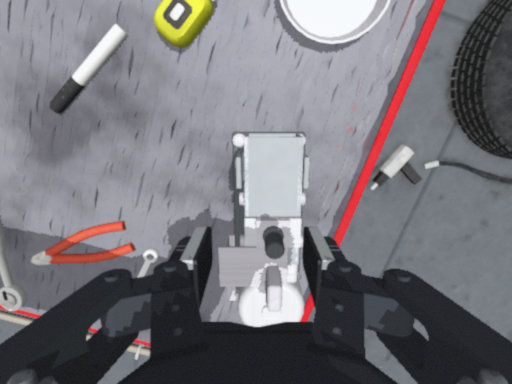

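```bash
python3 - <<'E'
from h import *
W=load('wrist1');T=load('top1')
t=W['color'][120:340,200:340,::-1]; cv2.imwrite('pics/w1z.png',cv2.resize(t,None,fx=2.7*1,fy=2.7,interpolation=cv2.INTER_CUBIC))
print(onz(W,275,234,.163), onz(W,272,268,.169))
st=[onz(W,*p,.109) for p in((247,136),(303,136),(247,216),(302,216))];print(np.array(st))
for p in [(.4793,-.018,.163),(.4914,-.0561,.169),(.505,-.099,.1255)]: print(proj(W,p))
E
```

```text
[ 0.476 -0.004  0.163] [ 0.482 -0.029  0.169]
[[ 0.434  0.055  0.109]
 [ 0.481  0.07   0.109]
 [ 0.456 -0.017  0.109]
 [ 0.506 -0.001  0.109]]
[272.804 250.522]
[272.425 299.423]
[269.541 311.148]
```

View pics/w1z.png

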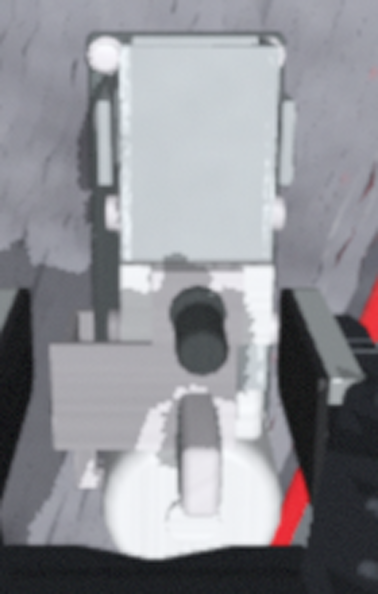

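```bash
python3 - <<'E'
from h import *
W=load('wrist1')
k=onz(W,275,248,.163);g=onz(W,274.2,299,.169);print(k,g)
plan([.480,-.0175,.142])
E
```

```text
[ 0.48  -0.015  0.163] [ 0.493 -0.055  0.169]
t 1.5 pos [0.456 0.016 0.231] F [-0.013 -0.739  0.557] w 0.04734644920001297
shift [1.56  3.552 0.52 ] turn [ 0.001 -0.004  0.004] dworld [ 0.024 -0.033 -0.089]
```

```bash
python3 -m handwheel '[[0.9,0,0.3,0,0,0],[1.52,0.3,0.53,0,0,0],[1.52,1.5,0.53,0,0,0],[1.52,2.6,0.53,0,0,0],[1.52,3.0,0.53,0,0,0]]'
python3 -c "
from h import *
plan([.480,-.0165,.142])
snap('wrist','wrist2')"
```

```text
clock: 2.12
eef_pos: [0.4769, -0.0131, 0.1542]
tool_rot: [0.572, -0.418, 0.415, -0.571]
ft_force: [0.1, 0.4, -0.2]
grip_width: 0.0472
t 2.125 pos [ 0.477 -0.013  0.154] F [ 0.104  0.389 -0.162] w 0.047159160765270984
shift [0.167 0.487 0.08 ] turn [ 0.022  0.027 -0.009] dworld [ 0.003 -0.003 -0.012]
```

View pics/wrist2.png

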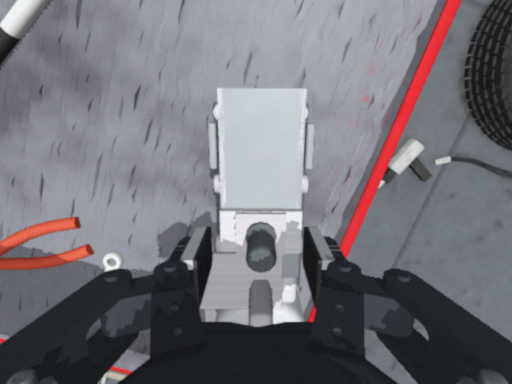

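```bash
python3 -m handwheel '[[0.1,0.3,0.07,0,0,0],[0.13,0.45,0.07,0,0,0],[0.13,0.46,0.07,0,0,0],[0.13,0.46,0.07,0,0,0],[0.13,0.46,0.07,0,0,0]]'
python3 -m handwheel '[[0,0,0,0,0,0],[0,0,0,0,0,0],[0,0,0,0,0,0],[0,0,0,0,0,0],[0,0,0,0,0,0]]' -1
```

```text
clock: 2.8
eef_pos: [0.4814, -0.0162, 0.1452]
tool_rot: [-0.571, 0.416, -0.417, 0.572]
ft_force: [-0.4, -0.7, 0.6]
grip_width: 0.0471
clock: 3.42
eef_pos: [0.4813, -0.0162, 0.145]
tool_rot: [-0.571, 0.416, -0.417, 0.571]
ft_force: [-0.4, 0.6, 1.3]
grip_width: 0.0136
```

```bash
python3 -c "
from h import *
plan([.480,-.0165,.142])
snap('wrist','wrist3')"
```

```text
t 3.425 pos [ 0.481 -0.016  0.145] F [-0.413  0.611  1.255] w 0.01360924314727604
shift [-0.005  0.119 -0.055] turn [-0.002  0.024  0.001] dworld [-0.001 -0.    -0.003]
```

View pics/wrist3.png

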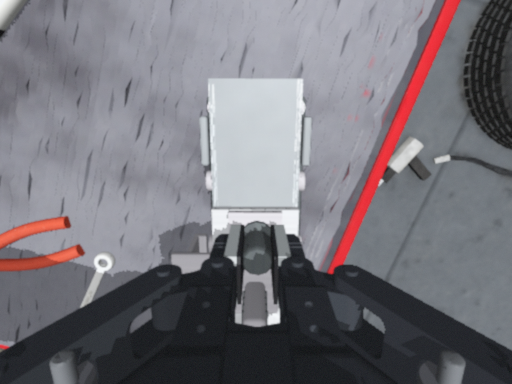

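```bash
python3 -m handwheel '[[0,-0.2,0,0,0,0],[0,-0.6,0,0,0,0],[0,-1.1,0,0,0,0],[0,-1.7,0,0,0,0],[0,-2.4,0,0,0,0]]'
python3 -c "
from h import *
plan([.472,.222,.060])
snap('wrist','wrist4')"
```

```text
clock: 4.1
eef_pos: [0.4813, -0.0162, 0.206]
tool_rot: [-0.571, 0.416, -0.417, 0.572]
ft_force: [-0.2, 0.2, -0.3]
grip_width: 0.0135
t 4.1 pos [ 0.481 -0.016  0.206] F [-0.199  0.243 -0.3  ] w 0.013474987315990818
shift [-9.184  5.841  2.559] turn [-0.003  0.024  0.001] dworld [-0.009  0.238 -0.146]
```

View pics/wrist4.png

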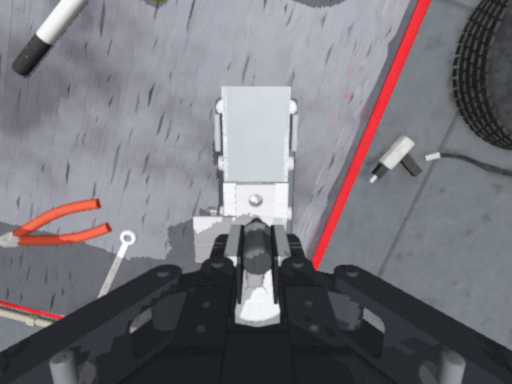

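```bash
python3 -m handwheel '[[-1,0,0.3,0,0,0.3],[-3,0,0.9,0,0,1],[-5.2,0.3,1.5,0,0,1.8],[-7.4,0.8,2.1,0,0,2.5],[-9,1.5,2.55,0,0,3]]'
python3 -c "
from h import *
plan([.471,.227,.042], Rt()@R.from_rotvec([0,0,np.radians(30)]).as_matrix())
snap('top','top4')"
```

```text
clock: 4.78
eef_pos: [0.4737, 0.2192, 0.1676]
tool_rot: [-0.443, 0.55, -0.254, 0.661]
ft_force: [0.7, -0.7, -0.9]
grip_width: 0.0134
t 4.775 pos [0.474 0.219 0.168] F [ 0.692 -0.73  -0.927] w 0.013407469626800604
shift [ 2.237  4.512 -0.017] turn [ 0.004  0.028 -0.014] dworld [-0.003  0.008 -0.126]
```

```bash
python3 -m handwheel '[[0.6,1.2,0,0,0,0],[1.2,2.4,0,0,0,0],[1.7,3.4,0,0,0,0],[2,3.9,0,0,0,0],[2,4,0,0,0,0]]'
python3 -c "
from h import *
plan([.471,.227,.042], Rt()@R.from_rotvec([0,0,np.radians(30)]).as_matrix())
snap('wrist','wrist5')"
```

```text
clock: 5.45
eef_pos: [0.4708, 0.2237, 0.0552]
tool_rot: [-0.444, 0.551, -0.254, 0.659]
ft_force: [-0.1, 0.0, -0.9]
grip_width: 0.0133
t 5.45 pos [0.471 0.224 0.055] F [-0.146  0.033 -0.948] w 0.013288851226205014
shift [0.159 0.519 0.048] turn [ 0.018  0.016 -0.   ] dworld [ 0.     0.003 -0.013]
```

View pics/wrist5.png

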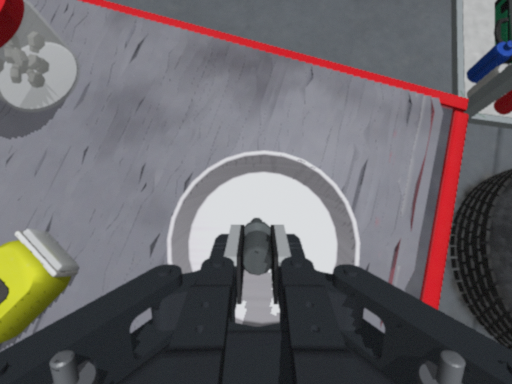

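Pin in the dish region, well centred. Lower and release.

```bash
python3 -m handwheel '[[0.1,0.25,0,0,0,0],[0.16,0.48,0,0,0,0],[0.16,0.5,0,0,0,0],[0.16,0.5,0,0,0,0],[0.16,0.5,0,0,0,0]]'
python3 -m handwheel '[[0,0,0,0,0,0],[0,0,0,0,0,0],[0,0,0,0,0,0],[0,-1.2,0,0,0,0],[0,-3,0,0,0,0]]' -0.1
python3 -c "
from h import *
plan([.4925,-.0555,.235])
snap('wrist','wrist6')"
```

```text
clock: 6.12
eef_pos: [0.4704, 0.2266, 0.0431]
tool_rot: [-0.444, 0.55, -0.255, 0.66]
ft_force: [0.7, -0.1, -0.5]
grip_width: 0.0139
clock: 6.75
eef_pos: [0.4803, 0.1908, 0.1075]
tool_rot: [-0.445, 0.551, -0.253, 0.659]
ft_force: [1.0, -0.3, -0.6]
grip_width: 0.0385
t 6.75 pos [0.48  0.191 0.107] F [ 1.014 -0.341 -0.638] w 0.038474903848248025
shift [ 5.695 -9.178 -2.58 ] turn [ 0.027  0.027 -3.004] dworld [ 0.012 -0.246  0.128]
```

View pics/wrist6.png

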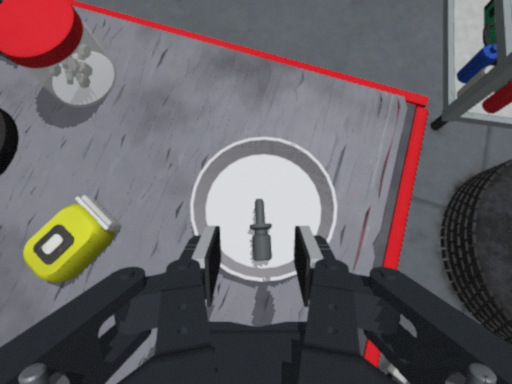

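```bash
python3 -m handwheel '[[0.8,-2,-0.3,0,0,-0.6],[2.1,-4,-0.9,0,0,-1.4],[3.4,-6.2,-1.5,0,0,-2.2],[4.7,-8.1,-2.1,0,0,-2.9],[5.5,-9,-2.5,0,0,-3]]'
python3 -c "
from h import *
plan([.4925,-.0555,.2])
snap('wrist','wrist7');snap('top','top7')"
```

```text
clock: 7.42
eef_pos: [0.4938, -0.0497, 0.2366]
tool_rot: [-0.571, 0.415, -0.418, 0.572]
ft_force: [-0.8, -0.7, -0.4]
grip_width: 0.0382
t 7.425 pos [ 0.494 -0.05   0.237] F [-0.824 -0.654 -0.407] w 0.03820170242992219
shift [ 0.199  1.463 -0.129] turn [-0.026  0.026  0.018] dworld [-0.001 -0.006 -0.037]
```

View pics/wrist7.png

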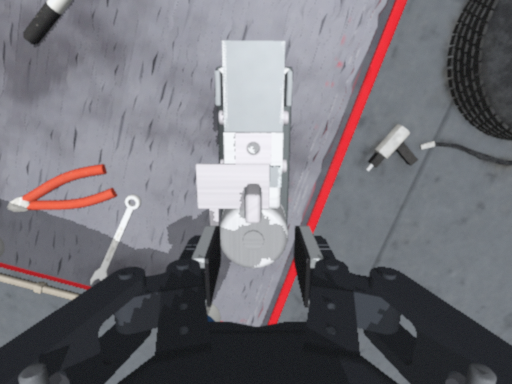

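```bash
python3 - <<'E'
from h import *
W=load('wrist7')
t=W['color'][120:280,180:320,::-1]; cv2.imwrite('pics/w7z.png',cv2.resize(t,None,fx=3.7,fy=3.7,interpolation=cv2.INTER_CUBIC))
for dx in(-12,12):
  for dy in (-6,6):
    print(proj(W,np.array([.4925,-.0555,.169])+X*dx/1e3+Y*dy/1e3),(proj(W,np.array([.4925,-.0555,.169])+X*dx/1e3+Y*dy/1e3)-[180,120])*3.7)
print(proj(W,[.47,.222,.01]))
E
```

```text
[259.995 223.362] [295.981 382.441]
[244.212 223.316] [237.584 382.27 ]
[260.237 193.105] [296.875 270.489]
[243.982 193.049] [236.735 270.283]
[315.281 -95.113]
```

View pics/w7z.png

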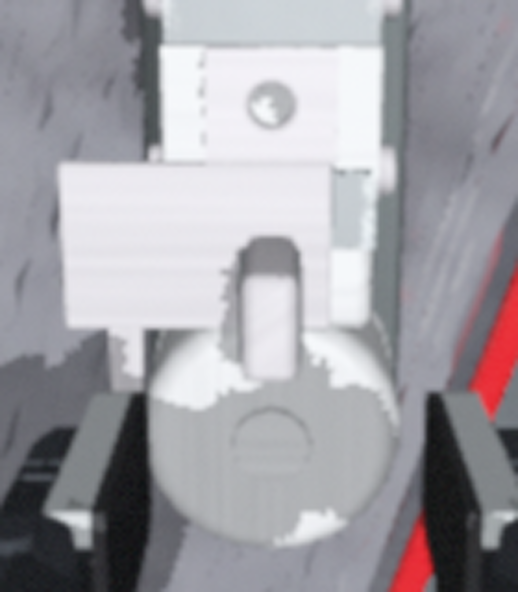

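```bash
python3 -c "
from h import *
plan([.493,-.0555,.138])"
python3 -m handwheel '[[0.15,0.6,-0.1,0,0,0],[0.2,1.8,-0.12,0,0,0],[0.2,2.9,-0.12,0,0,0],[0.2,3.5,-0.12,0,0,0],[0.2,3.55,-0.12,0,0,0]]'
python3 -c "
from h import *
plan([.493,-.0555,.138])
snap('wrist','wrist8')"
```

```text
t 7.525 pos [ 0.494 -0.051  0.236] F [ 0.165 -0.208  0.279] w 0.03824391049470055
shift [ 0.173  3.909 -0.099] turn [-0.02   0.006  0.012] dworld [-0.001 -0.005 -0.098]
clock: 8.15
eef_pos: [0.4908, -0.0538, 0.144]
tool_rot: [0.572, -0.417, 0.415, -0.571]
ft_force: [0.4, -0.2, 0.0]
grip_width: 0.0384
t 8.15 pos [ 0.491 -0.054  0.144] F [ 0.351 -0.215  0.028] w 0.038412978219431196
shift [0.091 0.238 0.062] turn [ 0.014  0.027 -0.009] dworld [ 0.002 -0.002 -0.006]
```

View pics/wrist8.png

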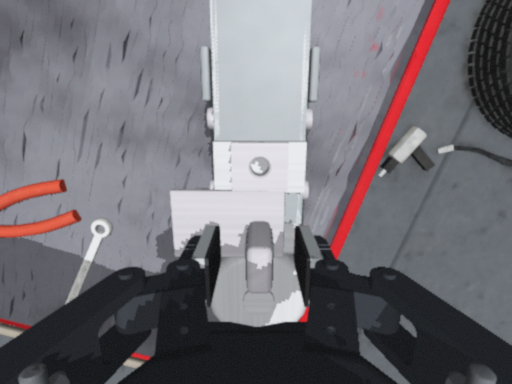

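```bash
python3 -m handwheel '[[0.05,0.1,0,0,0,0],[0.05,0.15,0,0,0,0],[0.05,0.15,0,0,0,0],[0.05,0.15,0,0,0,0],[0.05,0.15,0,0,0,0]]'
python3 -m handwheel '[[0,0,0,0,0,0],[0,0,0,0,0,0],[0,0,0,0,0,0],[0,0,0,0,0,0],[0,0,0,0,0,0]]' -1
python3 -c "
from h import *
plan(np.array([.493,-.0555,.138]))
snap('wrist','wrist9')"
```

```text
clock: 8.82
eef_pos: [0.4921, -0.0556, 0.1416]
tool_rot: [-0.571, 0.416, -0.417, 0.571]
ft_force: [0.2, 0.5, 0.4]
grip_width: 0.0384
clock: 9.45
eef_pos: [0.4923, -0.0555, 0.1416]
tool_rot: [-0.571, 0.416, -0.417, 0.572]
ft_force: [1.4, 1.0, 1.3]
grip_width: 0.011
t 9.45 pos [ 0.492 -0.056  0.142] F [1.363 0.97  1.305] w 0.01103111822699017
shift [0.007 0.145 0.027] turn [-0.003  0.024  0.   ] dworld [ 0.001  0.    -0.004]
```

View pics/wrist9.png

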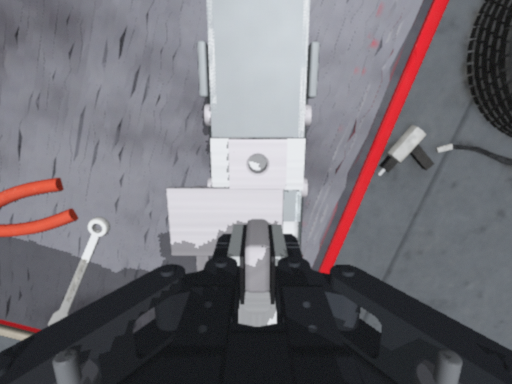

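```bash
python3 -m handwheel '[[0,0,-0.15,0,0,0],[0,0,-0.4,0,0,0],[0,0,-0.7,0,0,0],[0,0,-0.95,0,0,0],[0,0,-1.08,0,0,0]]'
python3 -m handwheel '[[0,0,-0.04,0,0,0],[0,0,-0.08,0,0,0],[0,0,-0.08,0,0,0],[0,0,-0.08,0,0,0],[0,0,-0.08,0,0,0]]'
python3 -c "
from h import *
o=bot.get_obs();print(Y@(np.array(o['eef_pos'])-[.4923,-.0555,.1416]),np.array(o['ft_force'])@Y,X@np.array(o['ft_force']))
snap('wrist','wrist10')"
```

```text
clock: 10.12
eef_pos: [0.4687, -0.0635, 0.1415]
tool_rot: [-0.57, 0.415, -0.417, 0.573]
ft_force: [9.0, 2.5, -6.2]
grip_width: 0.0112
clock: 10.75
eef_pos: [0.4671, -0.064, 0.1415]
tool_rot: [-0.57, 0.415, -0.417, 0.573]
ft_force: [8.1, 1.6, -6.5]
grip_width: 0.0111
0.026628093728085354 -8.168007855999113 -0.8981068399825144
```

View pics/wrist10.png

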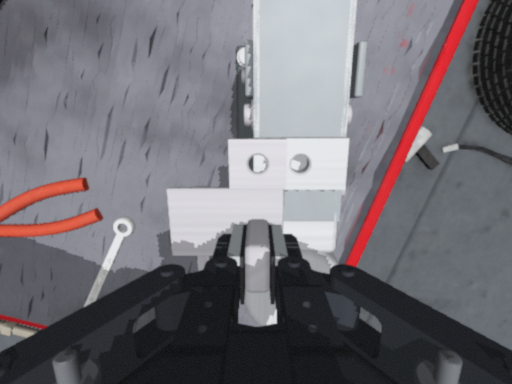

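```bash
python3 - <<'E'
from h import *
W=load('wrist10')
t=W['color'][0:280,140:380,::-1]; cv2.imwrite('pics/w10z.png',cv2.resize(t,None,fx=2.1,fy=2.1,interpolation=cv2.INTER_CUBIC))
for a,b,z1,z2 in(((258,163),(300,163),.133,.130),((258,163),(300,163),.133,.133)):
  p,q=onz(W,*a,z1),onz(W,*b,z2);print(p,q,(p-q)@Y,(p-q)@X)
W9=load('wrist9')
print((onz(W,253,70,.109)-onz(W9,208,70,.109))@Y, onz(W,253,130,.109),onz(W9,210,130,.109))
E
```

```text
[ 0.455 -0.025  0.133] [ 0.477 -0.019  0.13 ] 0.022128196653871248 0.0004560761220132376
[ 0.455 -0.025  0.133] [ 0.476 -0.018  0.133] 0.021667912442082854 -0.00010036658577774443
0.0017478438308989371 [ 0.448 -0.012  0.109] [ 0.45  -0.011  0.109]
```

View pics/w10z.png

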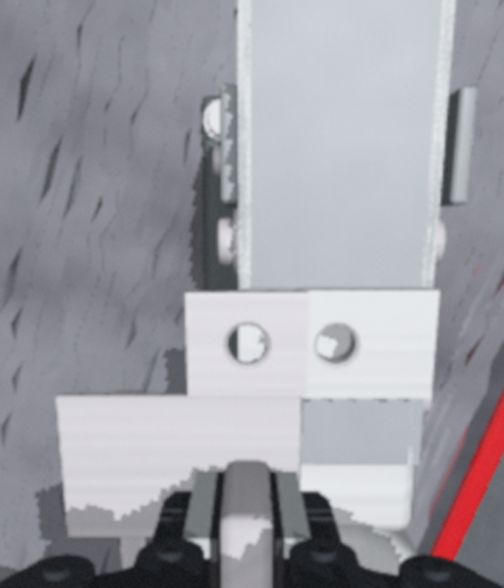

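```bash
python3 -m handwheel '[[0,0,-0.05,0,0,0],[0,0,-0.1,0,0,0],[0,0,-0.15,0,0,0],[0,0,-0.16,0,0,0],[0,0,-0.16,0,0,0]]'
python3 -c "
from h import *
o=bot.get_obs();print(Y@(np.array(o['eef_pos'])-[.4923,-.0555,.1416]),np.array(o['ft_force'])@Y,X@np.array(o['ft_force']))
snap('wrist','wrist11')
W=load('wrist11')
t=W['color'][0:280,140:380,::-1]; cv2.imwrite('pics/w11z.png',cv2.resize(t,None,fx=2.1,fy=2.1,interpolation=cv2.INTER_CUBIC))"
```

```text
clock: 11.42
eef_pos: [0.4636, -0.0651, 0.1414]
tool_rot: [-0.57, 0.415, -0.418, 0.573]
ft_force: [9.3, 2.8, -6.7]
grip_width: 0.0109
0.030268890145573445 -9.70563104404344 -0.16599737294799854
```

View pics/w11z.png

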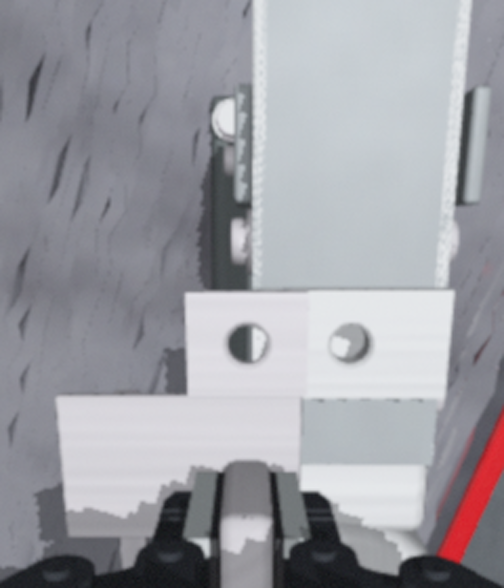

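```bash
python3 -m handwheel '[[0,0,-0.05,0,0,0],[0,0,-0.1,0,0,0],[0,0,-0.15,0,0,0],[0,0,-0.16,0,0,0],[0,0,-0.16,0,0,0]]'
python3 -c "
from h import *
o=bot.get_obs();print(Y@(np.array(o['eef_pos'])-[.4923,-.0555,.1416]),np.array(o['ft_force'])@Y,X@np.array(o['ft_force']))
snap('wrist','wrist12')
W=load('wrist12')
t=W['color'][0:280,140:380,::-1]; cv2.imwrite('pics/w12z.png',cv2.resize(t,None,fx=2.1,fy=2.1,interpolation=cv2.INTER_CUBIC))"
```

```text
clock: 12.1
eef_pos: [0.4609, -0.066, 0.1414]
tool_rot: [-0.569, 0.414, -0.418, 0.574]
ft_force: [13.2, 2.4, -10.6]
grip_width: 0.0109
0.03309644115344652 -13.287461765534852 -1.6864411932327037
```

View pics/w12z.png

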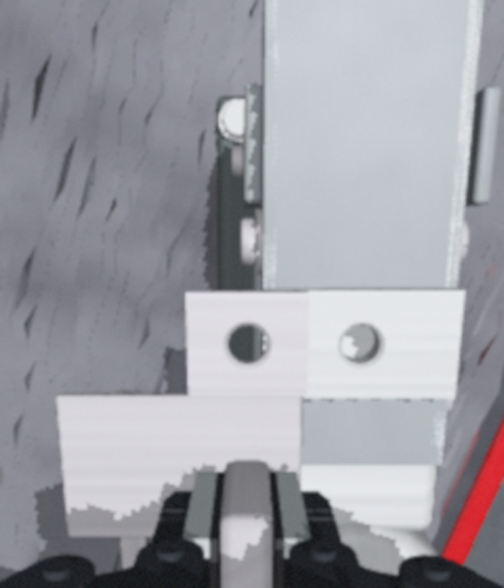

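```bash
python3 -m handwheel '[[0,0,-0.05,0,0,0],[0,0,-0.08,0,0,0],[0,0,-0.08,0,0,0],[0,0,-0.08,0,0,0],[0,0,-0.08,0,0,0]]'
python3 -c "
from h import *
o=bot.get_obs();print(Y@(np.array(o['eef_pos'])-[.4923,-.0555,.1416]),np.array(o['ft_force'])@Y,X@np.array(o['ft_force']))
snap('wrist','wrist13');snap('scene','scene13')
W=load('wrist13')
t=W['color'][0:280,140:380,::-1]; cv2.imwrite('pics/w13z.png',cv2.resize(t,None,fx=2.1,fy=2.1,interpolation=cv2.INTER_CUBIC))"
```

```text
clock: 12.78
eef_pos: [0.4605, -0.0661, 0.1415]
tool_rot: [-0.568, 0.414, -0.418, 0.575]
ft_force: [15.7, 5.4, -13.0]
grip_width: 0.0109
0.033485409437138715 -16.57750898412724 0.3961656174788751
```

View pics/w13z.png

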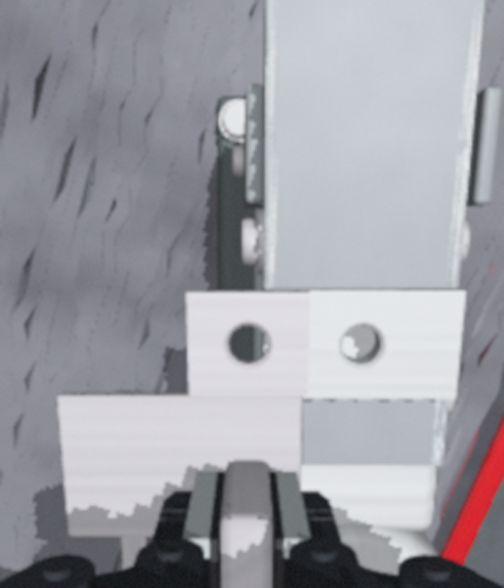

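```bash
python3 -m handwheel '[[0,-0.1,0,0,0,0],[0,-0.25,0,0,0,0],[0,-0.4,0,0,0,0],[0,-0.6,0,0,0,0],[0,-0.8,0,0,0,0]]'
python3 -c "
from h import *
o=bot.get_obs();print(Y@(np.array(o['eef_pos'])-[.4923,-.0555,.1416]),np.array(o['ft_force'])@Y,X@np.array(o['ft_force']))
snap('wrist','wrist14');snap('scene','scene14')
t=np.vstack([cv2.imread('pics/scene%d.png'%k)[110:250,205:355] for k in(13,14)])
cv2.imwrite('pics/s14z.png',cv2.resize(np.hstack([t[:140],t[140:]]),None,fx=2.6,fy=2.6,interpolation=cv2.INTER_CUBIC))"
```

```text
clock: 13.5
eef_pos: [0.459, -0.0663, 0.1611]
tool_rot: [-0.569, 0.415, -0.418, 0.574]
ft_force: [11.9, 4.1, -8.4]
grip_width: 0.0106
0.03502583709641343 -12.59577187217911 0.343367309553666
```

View pics/s14z.png

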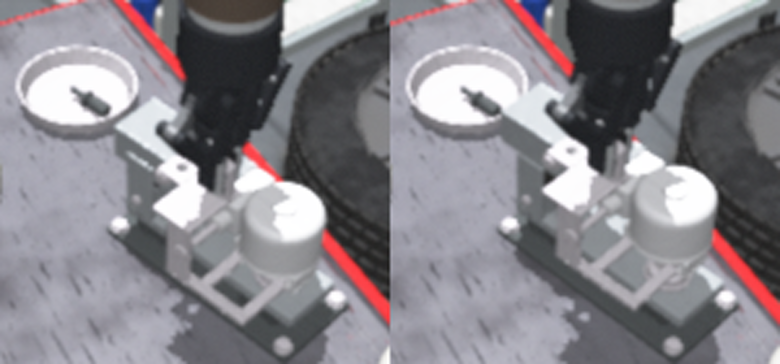

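View pics/wrist14.png

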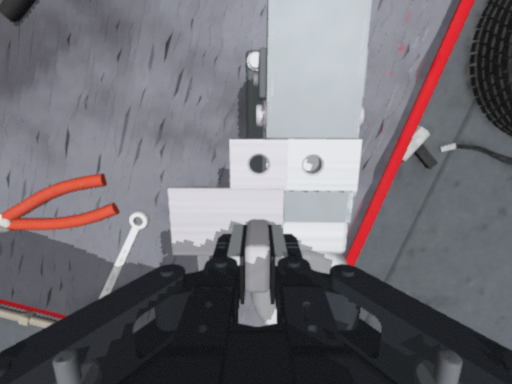

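```bash
python3 -m handwheel '[[0,-0.3,0,0,0,0],[0,-0.7,0,0,0,0],[0,-1.1,0,0,0,0],[0,-1.5,0,0,0,0],[0,-1.8,0,0,0,0]]'
python3 -m handwheel '[[0,-0.3,0,0,0,0],[0,-0.7,0,0,0,0],[0,-1.1,0,0,0,0],[0,-1.3,0,0,0,0],[0,-1.4,0,0,0,0]]'
python3 -c "
from h import *
o=bot.get_obs();print(Y@(np.array(o['eef_pos'])-[.4923,-.0555,.1416]),np.array(o['ft_force'])@Y,X@np.array(o['ft_force']))
snap('wrist','wrist15');snap('scene','scene15')
t=cv2.imread('pics/scene15.png')[90:260,190:370]
cv2.imwrite('pics/s15z.png',cv2.resize(t,None,fx=3.5,fy=3.5,interpolation=cv2.INTER_CUBIC))"
```

```text
clock: 14.22
eef_pos: [0.454, -0.0676, 0.2061]
tool_rot: [0.572, -0.417, 0.416, -0.571]
ft_force: [0.0, -0.1, -6.6]
grip_width: 0.011
clock: 14.85
eef_pos: [0.4551, -0.0676, 0.2419]
tool_rot: [-0.571, 0.416, -0.417, 0.571]
ft_force: [0.4, -0.3, -8.4]
grip_width: 0.0111
0.03911982906780369 -0.2377933949313174 -0.42911961995038356
```

View pics/s15z.png

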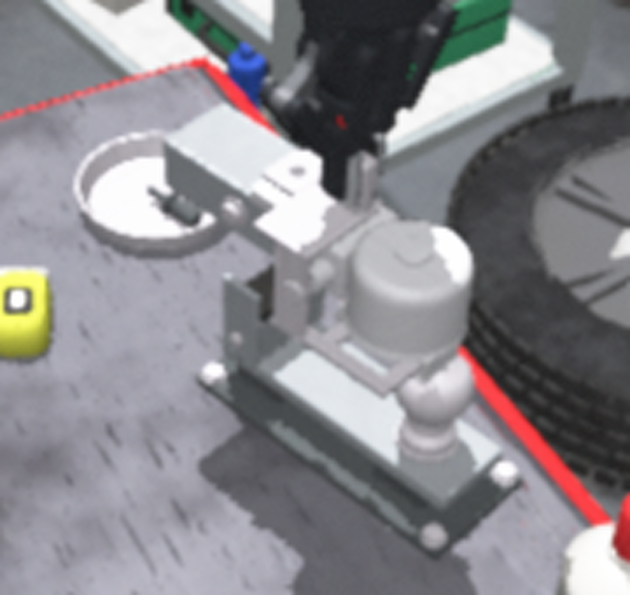

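View pics/wrist15.png

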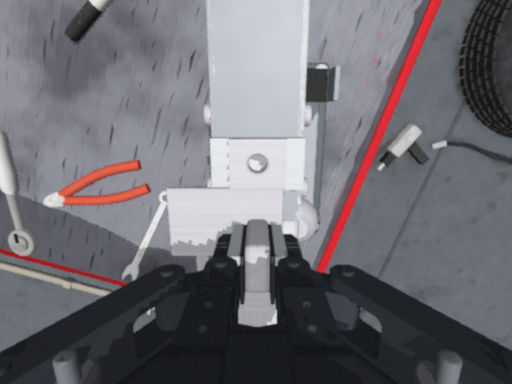

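```bash
python3 -m handwheel '[[0,0,0.2,0,0,0],[0,0,0.6,0,0,0],[0,0,1.0,0,0,0],[0,0,1.35,0,0,0],[0,0,1.55,0,0,0]]'
python3 -m handwheel '[[0,0,0,0,0,0],[0,0,0,0,0,0],[0,0,0,0,0,0],[0,0,0,0,0,0],[0,0,0,0,0,0]]'
python3 -c "
from h import *
o=bot.get_obs();print(np.array(o['joint_vel']),Y@(np.array(o['eef_pos'])-[.4923,-.0555,.1416]),X@(np.array(o['eef_pos'])-[.4923,-.0555,.1416]))
snap('wrist','wrist16');snap('scene','scene16');snap('top','top16')
t=cv2.imread('pics/scene16.png')[70:270,150:370]
cv2.imwrite('pics/s16z.png',cv2.resize(t,None,fx=3,fy=3,interpolation=cv2.INTER_CUBIC))"
```

```text
clock: 15.58
eef_pos: [0.4926, -0.0554, 0.2412]
tool_rot: [0.572, -0.416, 0.416, -0.571]
ft_force: [0.3, 0.5, -7.4]
grip_width: 0.0106
clock: 16.2
eef_pos: [0.4917, -0.0557, 0.2415]
tool_rot: [-0.571, 0.417, -0.417, 0.571]
ft_force: [0.7, -0.3, -7.2]
grip_width: 0.011
[ 0.001  0.001 -0.    -0.001  0.    -0.   ] 0.0006156125271239232 -5.661805190537969e-05
```

View pics/s16z.png

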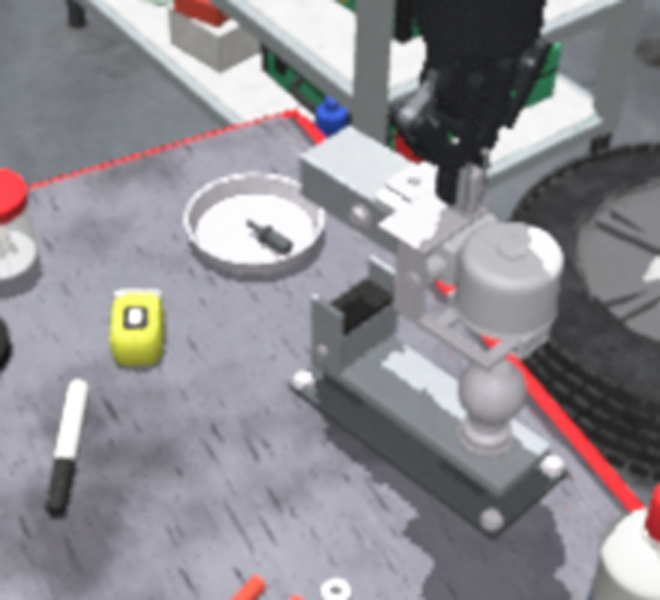

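View pics/top16.png

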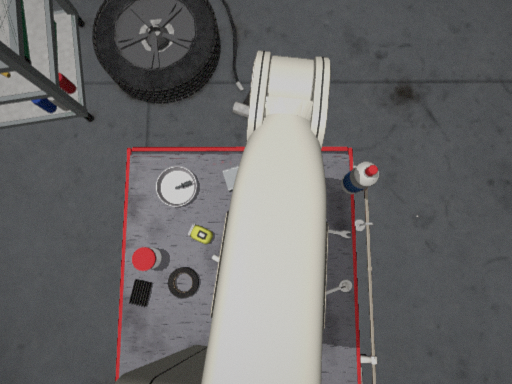

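```bash
python3 -c "
from workcell import bot
print(bot.job_done())"
```

```text
the job is handed in; nothing more can be done
None
```

The coupler is off the ball, and I handed the job in at about 16 s with the gripper still holding it. No verdict is reported.

- **Pin:** I pulled the locking pin and laid it in the parts dish. The last scene and top pictures show it lying flat on the dish floor.
- **Latch:** I drew the latch sideways to its stop while the coupler was still seated. At the end the grip moved only 0.4 mm while the pull rose to about 17 N. The holes in the strap and body measured about 28 mm apart in the picture, against a nominal 29 mm.
- **Lift:** I raised the coupler straight up 100 mm with the latch held. The spring then closed the latch as expected, so I moved the coupler about 39 mm back sideways to sit over the ball.
- **Last checks:**
  - The coupler looks level and still over the ball, with about 45 mm of clear daylight worked out from the lift height.
  - The wrist reads about 7 N, which fits the coupler's weight and nothing else touching it.
  - The torch has not moved. The spanner was last seen lying in place; the arm hides most of it in the final top view.
- **Small disagreement:** the gripper read 13.5 mm on the 16 mm knob and 11 mm on the 12 mm finger grip. Both holds stayed firm and did not slip.

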